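# Empty the pot of check weights into the tray

## Task

Slide the heavy metal tray along the worktop, without lifting it, until its front lies squared up against the blue stand's base and centred on it, nudging it at its rear corners in turn as needed. Then swing the pot over steadily by its red crank handle so that all four brass weights tumble into the tray (do not touch the weights), and swing the pot fully back upright, leaving the tray in place. Leave the other things on the worktop undisturbed.

Things in the scene. Friction and masses are not known exactly. Their poses are not given: they have to be found in the camera images.
- stand: fixed blue tipping stand. Origin on the worktop straight below the pot's pivot, z up; -x is the side it pours to, where the tray goes; +x its back. Pivot: level line along y, 150 mm up. Base plate 190 mm wide in y, 14 mm high, from x = +30 to +145 mm: its front face is the stop for the tray. Two legs at y = +/-70 mm slope from the plate forward to the pivot (bosses of radius 17 mm)
- pot (a joint): angle of the steel pot about the stand's pivot (rad): 0 = upright on its rubber rest, grows to 2.4 (end stop) as its mouth swings forward and down to the stand's -x side. The weights slide out past about 1.7 to 2.2; the full 2.4 is surest. Stiff hinge: takes 0.25 Nm plus the load's weight, stays where it is left
- pot_mouth (a point): centre of the pot's open mouth. Pot: round, mouth 110 mm and bottom 80 mm across outside, 80 mm deep, walls 4 mm, hung by its front rim on the pivot. Upright: mouth centre at stand x = +45 mm, rim 150 mm and bottom 70 mm above the worktop. Tipped: highest point about 290 mm above the worktop; it stays within stand y = +/-62 mm
- crank_grip (a point): middle of the free red crank bar: round, 12 mm thick, parallel to the stand's y, from y = 85 to 150 mm (point at y = 118 mm, on the robot's side). It circles the pivot at 100 mm: at pot angle q (rad) it is at stand x = 0.1 sin(1.2 - q), z = 0.15 + 0.1 cos(1.2 - q) m. Needs up to 9 N along its path; can be straddled or pinched from above and turns in the fingers
- tray: loose open aluminium tray, about 0.85 kg, 150 (x) by 180 (y) by 45 mm high, walls 5 mm; origin under its centre; +x to its front, which goes against the stand. Two black rubber bumpers on the rear face at y = +/-66 mm, 44 mm wide, 6 to 36 mm high, outer face at x = -81 mm. Home: origin at stand x = -45 mm, y = 0, x axis along the stand's. Starts 70 to 135 mm short, turned up to 0.3 rad
- weight_big: brass check weight with a knob, upright in the pot at the start; origin at the centre of its flat base, z along its own axis; about 30 mm across and 40 mm high, 200 g
- weight_mid: brass check weight with a knob, upright in the pot at the start; origin at the centre of its flat base, z along its own axis; about 24 mm across and 32 mm high, 100 g
- weight_small_a: brass check weight with a knob, upright in the pot at the start; origin at the centre of its flat base, z along its own axis; about 19 mm across and 26 mm high, 50 g
- weight_small_b: brass check weight with a knob, upright in the pot at the start; origin at the centre of its flat base, z along its own axis; about 19 mm across and 26 mm high, 50 g
- stapler: black stapler, 146 x 34 x 47 mm, a bystander; origin under its centre
- pen: white marker pen with a black cap, 135 x 17 mm, a bystander; origin under its centre
- stamp: hand stamp with black knob and wooden block, 30 x 52 x 78 mm, a bystander; origin under its centre
- ink_pad: closed dark ink pad, 82 x 120 x 15 mm, a bystander; origin under its centre
- tape_roll: roll of grey tape lying flat, 103 mm across, 48 mm high, a bystander; origin under its centre

How it is judged:
By the outcome, as a careful person would: the job done as asked, in the order asked, and still so for the second after the job is handed in, with the robot touching nothing.
It also fails if it takes over 64 s, if anything falls off the work surface, if the arm or the gripper's body presses on something with over 40 N, if the wrist force passes 120 N, or if a joint passes its speed limit or range.

## Robot

A 6-joint arm with a two-finger parallel gripper is mounted at the origin on a cart in front of the work surface, level with it; the furniture and walls round the work are solid. World frame = base frame: x ahead of the robot, y to its left, z up, the work surface at z = 0. Lengths are in m, angles in rad, forces in N, time in s.
With the tool pointing down it reaches from about 0.425 to 0.95 m from the base axis. Payload 3.5 kg.
Tool frame: the origin (TCP) lies midway between the tips of the shut fingers; the grasp point (between the pads) lies 19 mm behind it; z points along the fingers, y is the line along which they close (so a half turn about z gives the same grasp; the last joint's range is limited). The gripper opens to 85 mm and grips with 20 to 120 N. Pads are 22 mm wide; open, the fingers measure 114 mm over their backs; the gripper's body (76 mm by 85 mm) begins 54 mm behind the grasp point. The pads swing forward as they close: fully open they stand 13 mm farther back than shut.
Start: joints at [1.132, 0.286, 1.577, -0, 1.279, -0.15], TCP at [0.192, 0.647, 0.231] pointing down, gripper open.
Joint ranges: [-2.77, 2.77], [-0.9, 2.22], [0.21, 2.48], [-1.53, 4.67], [0.24, 2.81], [-2.84, 2.84]. Speed limits (rad/s): [2.79, 2.79, 3.14, 3.14, 3.14, 3.14].

## Interface

Orientations are given as a unit quaternion [x, y, z, w].
In Python, from plant import * gives the robot as it stands.
- The arm moves only by the tool move_arm, never from a script. Its argument "moves" is a list of rows, each a list of 3 entries, a list of its own where there are three numbers: the opening, from 0 (shut) to 1 (fully open), then the shift along the tool's x, y, z in m, then the turn, a rotation vector about the tool's x, y, z in rad. A call has exactly 10 rows; each row shifts and turns the commanded pose from where the row before left it, along the tool's axes as they then stand; what a row does not reach is not made up. A row lasts 1/12 s, in which the tool goes at most 41.7 mm and 7.16 degrees, less where a joint would pass 70% of its speed; a pose out of reach is approached as far as the arm can. A call is refused whole if a number of a shift passes 0.0417 or a number of a turn 0.125, either way. A call with a gripper value outside its range is refused whole. The fingers move at their own pace and stop on an object; "grip_force" is the grip in N (left out, the last holds). Time passes only in rows, so rows that do not move let the fingers close, or fill a call up. It gives the time, the measured TCP pose, the force, the opening and the grip force at its end, in the units of the state.
- get_state(): the state, without advancing time (a new reading comes with each control period).
- read_camera(name): name is "scene" or "top" or "wrist"; returns the picture (400x640x3 uint8, red, green, blue); there is no depth.
- camera_params(name): a dict with "fx", "fy", "cx", "cy" (pixels), "rvec" (rotation vector, rad) and "tvec" (3), from world to camera coordinates, as OpenCV has them; the wrist camera has in their place "tool_from_camera" (4x4, takes a point from camera to tool coordinates, whose origin is the TCP and whose axes are the flange's). Camera axes: x right, y down, z forward; pixel columns grow to the right and rows downward; lengths in m; the calibration is good to about 2 mm. A picture is of the moment at which its call begins: read the wrist's pose just before it. camera_params takes no time and is no camera call.
- sign_off(): hands the job in; it is judged then, once.
The state is a dict: "time": time; "qpos": joint angles; "dq": joint speeds; "joint_efforts": joint torques, N m; "eef_pos": TCP position; "tcp_rot": TCP orientation; "contact_force": force on the tool from outside, world axes, zero at the start; "wrist_torque": the same for the moment, N m; "opening": opening from 0.0 (shut) to 1.0 (fully open); "finger_force": force on a finger pad.
Only numpy, scipy, OpenCV 4.12 (cv2) and the standard library are available. Lean on these libraries where they do the work, as an engineer would, in place of code of your own. Each camera call takes 0.05 s, during which the arm holds its last target. There are 200 camera calls.

## Working session

There is one attempt and no reset: what is moved stays moved. The work goes in short steps, Python scripts to look and compute and a tool call to move; the robot and the scene stay as the last step left them, time stands still between calls to the robot, and variables do not carry over. Pictures are saved under pics/ and viewed, at most 10 in all, crops included, and the job is handed in when it is done.

Besides the shell and the picture viewer there is one more tool, called after "Emit:" by a JSON object that holds its "api" and its "payload". move_arm: Moves the arm, as the interface text tells. Its arguments: {"type":"object","properties":{"moves":{"type":"array"},"grip_force":{"type":"number"}},"required":["moves"]}

```bash
mkdir -p pics
python3 - <<'E'
from plant import *
import cv2
s=get_state();print({k:(v if k in('time','eef_pos','tcp_rot','opening') else 0) for k,v in s.items()})
for n in('scene','top'):
    cv2.imwrite(f'pics/{n}0.png',read_camera(n)[:,:,::-1]);print(n,camera_params(n))
print(camera_params('wrist'))
E
```

```text
{'time': 0.0, 'qpos': 0, 'dq': 0, 'joint_efforts': 0, 'eef_pos': array([0.19194603, 0.64644676, 0.22991753]), 'tcp_rot': array([ 1.43900640e-01,  9.89591426e-01, -1.13910792e-03, -3.43967567e-04]), 'contact_force': 0, 'wrist_torque': 0, 'finger_force': 0, 'opening': 0.9982187153415979}
scene {'fx': 366.2598721223991, 'fy': 366.2598721223991, 'cx': 319.8962251824025, 'cy': 201.23933723192295, 'rvec': array([ 2.07924131, -0.69995473,  0.36238679]), 'tvec': array([-0.41139498,  0.29067679,  1.11174258])}
top {'fx': 393.76826782092047, 'fy': 393.76826782092047, 'cx': 315.48016218724877, 'cy': 202.65511114974552, 'rvec': array([ 2.16493426, -2.15194053,  0.11166081]), 'tvec': array([0.02297521, 0.55627955, 1.15759925])}
{'fx': 345.46780726819554, 'fy': 345.46780726819554, 'cx': 315.2095894881468, 'cy': 204.03604090612856, 'tool_from_camera': array([[ 6.60459954e-05, -9.63258265e-01, -2.68576826e-01,
         6.73655303e-02],
       [ 9.99999980e-01,  1.26580494e-05,  2.00512547e-04,
         1.24911254e-03],
       [-1.89745709e-04, -2.68576834e-01,  9.63258246e-01,
        -1.42208298e-01],
       [ 0.00000000e+00,  0.00000000e+00,  0.00000000e+00,
         1.00000000e+00]])}
```

View pics/top0.png

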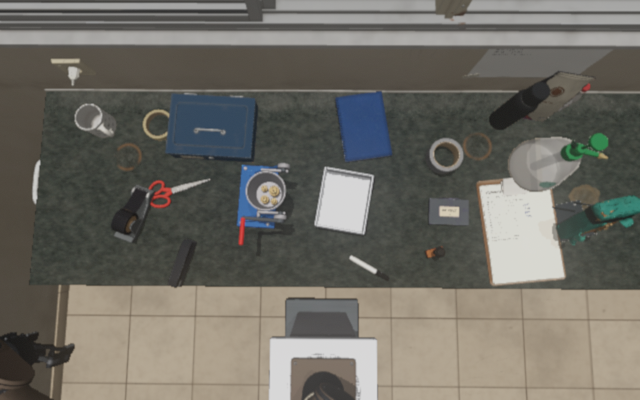

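View pics/scene0.png

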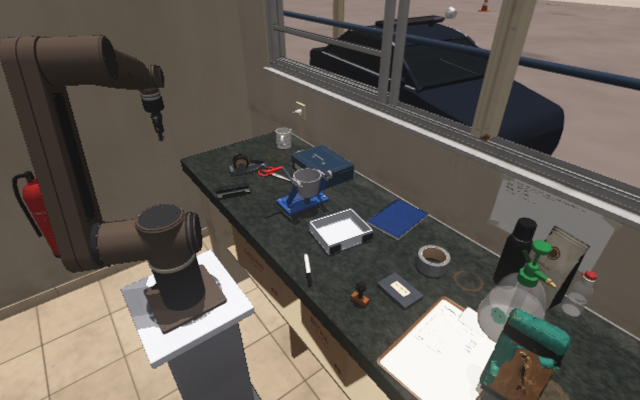

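The top view shows the stand at about (263,195) pouring right (world -y), with the red crank at (241,231). The tray is at (345,200) and turned. The pen is at (368,266) and the blue pad/book at (363,126). The scene view shows the same layout.

```bash
cat > h.py <<'E'
from plant import *
import cv2, numpy as np
from scipy.spatial.transform import Rotation as R
def cam(n,s=None):
    p=camera_params(n);K=np.array([[p['fx'],0,p['cx']],[0,p['fy'],p['cy']],[0,0,1]])
    if n=='wrist':
        T=np.eye(4);T[:3,:3]=R.from_quat(s['tcp_rot']).as_matrix();T[:3,3]=s['eef_pos']
        T=T@p['tool_from_camera'];Rw=T[:3,:3].T;return K,Rw,-Rw@T[:3,3]
    return K,cv2.Rodrigues(p['rvec'])[0],p['tvec']
def ray(c,uv,z):
    K,Rm,t=c;uv=np.atleast_2d(uv).astype(float)
    d=np.c_[uv,np.ones(len(uv))]@np.linalg.inv(K).T@Rm;o=-Rm.T@t
    return (o+d*((z-o[2])/d[:,2])[:,None])[:,:2]
def proj(c,P):
    K,Rm,t=c;q=(np.atleast_2d(P)@Rm.T+t)@K.T;return q[:,:2]/q[:,2:]
def big(m,roi=None):
    m=m.astype(np.uint8)
    if roi:
        k=np.zeros_like(m);x0,y0,x1,y1=roi;k[y0:y1,x0:x1]=1;m=m*k
    cs,_=cv2.findContours(m,cv2.RETR_EXTERNAL,cv2.CHAIN_APPROX_NONE)
    return max(cs,key=cv2.contourArea)[:,0,:]
E
python3 - <<'E'
from h import *
im=cv2.imread('pics/top0.png');hsv=cv2.cvtColor(im,cv2.COLOR_BGR2HSV);c=cam('top')
def rect(cn,z):
    p=ray(c,cn,z)*1000
    r=cv2.minAreaRect(p.astype(np.float32));print(np.round(r[0]),np.round(r[1]),round(r[2],1),np.round(cv2.boxPoints(r)).tolist())
H,S,V=hsv[...,0],hsv[...,1],hsv[...,2]
rect(big((V>110)&(S<60),(305,155,385,245)),.045)
b=(H>100)&(H<125)&(S>120)&(V>80)
rect(big(b,(225,155,300,240)),.014)
r=((H<8)|(H>172))&(S>120)
rect(big(r,(230,210,255,250)),.186)
k=big(r,(230,210,255,250));print(k.min(0),k.max(0))
cv2.imwrite('pics/c0.png',cv2.resize(im[140:290,220:400],None,fx=4,fy=4,interpolation=cv2.INTER_CUBIC))
E
```

```text
[564. -58.] [154. 184.] 80.4 [[460.0, -119.0], [642.0, -150.0], [668.0, 2.0], [486.0, 33.0]]
[580. 208.] [108. 190.] 86.9 [[482.0, 160.0], [672.0, 149.0], [678.0, 257.0], [488.0, 267.0]]
[463. 217.] [14. 68.] 86.9 [[429.0, 212.0], [497.0, 208.0], [498.0, 223.0], [430.0, 226.0]]
[238 218] [244 244]
```

View pics/c0.png

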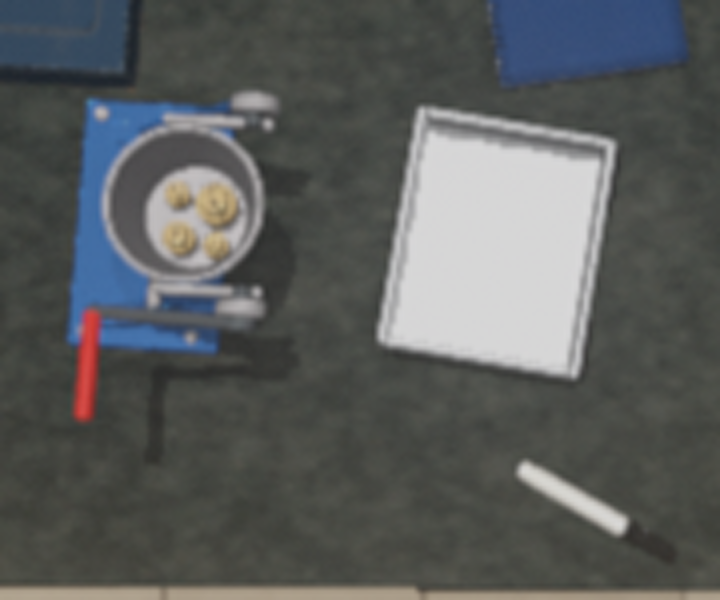

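The crop shows the plate's back edge at crop x≈70–90 with the crank bar from (90,312) to (82,418). The tray's corners are at (425,108), (615,143), (578,378) and (380,345). The tray is about 130 mm short, turned about -6.4°, with almost no sideways offset. I'll go behind it with the tool's x axis along the push direction.

Emit:
{"api": "move_arm", "payload": {"moves": [[1,[0,0,-0.003],[0,0,0.121]],[1,[0,0,-0.003],[0,0,0.121]],[1,[0,0,-0.003],[0,0,0.121]],[1,[0,0,-0.003],[0,0,0.121]],[1,[0,0,-0.003],[0,0,0.121]],[1,[0,0,-0.003],[0,0,0.121]],[1,[0,0,-0.003],[0,0,0.121]],[1,[0,0,-0.003],[0,0,0.121]],[1,[0,0,-0.003],[0,0,0.121]],[1,[0,0,-0.003],[0,0,0.121]]]}}

```text
time: 0.93
eef_pos: [0.192, 0.6467, 0.2606]
tcp_rot: [0.683, 0.73, -0.001, 0.0]
contact_force: [0.3, 0.6, 0.4]
opening: 0.998
finger_force: 0.0
```

Emit:
{"api": "move_arm", "payload": {"moves": [[1,[0,0,-0.003],[0,0,0.121]],[1,[0,0,-0.003],[0,0,0.121]],[1,[-0.0254,0.0275,0],[0,0,0]],[1,[-0.0254,0.0275,0],[0,0,0]],[1,[-0.0254,0.0275,0],[0,0,0]],[1,[-0.0254,0.0275,0],[0,0,0]],[1,[-0.0254,0.0275,0],[0,0,0]],[1,[-0.0254,0.0275,0],[0,0,0]],[1,[-0.0254,0.0275,0],[0,0,0]],[1,[-0.0254,0.0275,0],[0,0,0]]]}}

```text
time: 1.77
eef_pos: [0.3751, 0.4078, 0.2668]
tcp_rot: [0.764, 0.645, -0.0, 0.0]
contact_force: [0.5, 0.7, -0.3]
opening: 1.004
finger_force: 0.0
```

Emit:
{"api": "move_arm", "payload": {"moves": [[1,[-0.0254,0.0275,0],[0,0,0]],[1,[-0.0254,0.0275,0],[0,0,0]],[1,[-0.0356,0.0151,0],[0,0,0]],[1,[-0.0356,0.0151,0],[0,0,0]],[1,[-0.0356,0.0151,0],[0,0,0]],[1,[-0.0356,0.0151,0],[0,0,0]],[1,[-0.0356,0.0151,0],[0,0,0]],[1,[-0.0356,0.0151,0],[0,0,0]],[1,[-0.0356,0.0151,0],[0,0,0]],[1,[-0.0356,0.0151,0],[0,0,0]]]}}

```text
time: 2.6
eef_pos: [0.4908, 0.0472, 0.267]
tcp_rot: [0.765, 0.645, -0.0, -0.0]
contact_force: [0.6, 0.5, 0.1]
opening: 0.998
finger_force: 0.0
```

Emit:
{"api": "move_arm", "payload": {"moves": [[1,[-0.0356,0.0151,0],[0,0,0]],[1,[-0.0356,0.0151,0],[0,0,0]],[1,[-0.0356,0.0151,0],[0,0,0]],[1,[-0.0356,0.0151,0],[0,0,0]],[1,[-0.0356,0.0151,0],[0,0,0]],[1,[-0.0356,0.0151,0],[0,0,0]],[1,[0,0,0],[0,0,0]],[1,[0,0,0],[0,0,0]],[1,[0,0,0],[0,0,0]],[1,[0,0,0],[0,0,0]]]}}

```text
time: 3.43
eef_pos: [0.544, -0.1756, 0.267]
tcp_rot: [0.764, 0.645, -0.0, -0.0]
contact_force: [-0.9, 0.7, 0.5]
opening: 1.001
finger_force: 0.0
```

Run:
```python
from h import *
s=get_state();print(s['time'],s['eef_pos'],R.from_quat(s['tcp_rot']).as_matrix().round(3)[:,0],s['opening'],s['qpos'].round(2))
im=read_camera('wrist')[:,:,::-1];cv2.imwrite('pics/w1.png',im)
np.save('w1.npy',np.r_[s['eef_pos'],s['tcp_rot']])
```

```text
3.4333 [ 0.54399564 -0.17559345  0.26698629] [0.168 0.986 0.001] 1.0005472655318912 [-0.49  0.03  1.8   0.    1.31 -0.32]
```

View pics/w1.png

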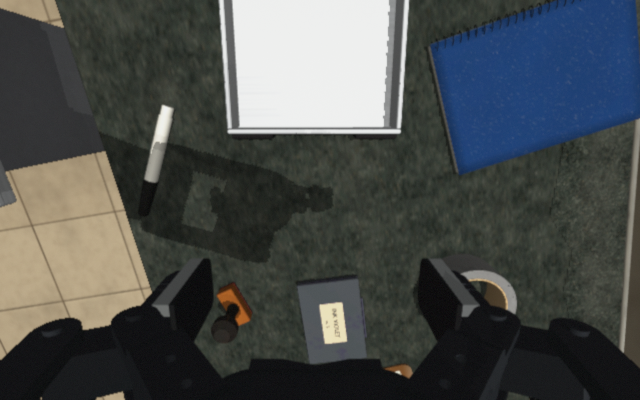

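The wrist view shows the tray's rear rim running from (228,131) to (400,132), square to the tool. The pen is at (155,160), the ink pad at (333,320) and the notebook at right. I'll convert the rim corners to positions.

Run:
```python
from h import *
v=np.load('w1.npy');s={'eef_pos':v[:3],'tcp_rot':v[3:]};c=cam('wrist',s)
p=ray(c,[[228,133],[401,133],[315,133]],.045)*1000;print(p.round(1))
xt=np.array([.168,.986]);yt=np.array([.986,-.168])
print([(round((q-v[:2]*1000)@xt,1),round((q-v[:2]*1000)@yt,1)) for q in p])
print(ray(c,[[140,215],[172,105]],.01).round(3),ray(c,[[298,282],[356,276]],.015).round(3))
```

```text
[[ 463.  -117. ]
 [ 639.5 -147.1]
 [ 551.8 -132.2]]
[(np.float64(44.1), np.float64(-89.7)), (np.float64(44.2), np.float64(89.4)), (np.float64(44.1), np.float64(0.4))]
[[ 0.326 -0.195]
 [ 0.4   -0.078]] [[ 0.499 -0.313]
 [ 0.573 -0.317]]
```

Emit:
{"api": "move_arm", "payload": {"moves": [[1,[0,0,0.0325],[0,0,0]],[1,[0,0,0.0325],[0,0,0]],[1,[0,0,0.0325],[0,0,0]],[1,[0,0,0.0325],[0,0,0]],[1,[0,0,0.0325],[0,0,0]],[1,[0,0,0.0325],[0,0,0]],[1,[0,0,0.0325],[0,0,0]],[1,[0,0,0.0325],[0,0,0]],[1,[0.01,0,0],[0,0,0]],[1,[0.01,0,0],[0,0,0]]], "grip_force": 20}}

```text
time: 4.32
eef_pos: [0.5462, -0.1549, 0.0058]
tcp_rot: [0.764, 0.645, -0.001, -0.002]
contact_force: [0.5, -1.3, 0.5]
opening: 1.001
finger_force: 0.0
```

Emit:
{"api": "move_arm", "payload": {"moves": [[1,[0.004,0,0],[0,0,0]],[1,[0.006,0,0],[0,0,0]],[1,[0.009,0,0],[0,0,0]],[1,[0.009,0,0],[0,0,0]],[1,[0.009,0,0],[0,0,0]],[1,[0.009,0,0],[0,0,0]],[1,[0.009,0,0],[0,0,0]],[1,[0.009,0,0],[0,0,0]],[1,[0.007,0,0],[0,0,0]],[1,[0.004,0,0],[0,0,0]]]}}

```text
time: 5.15
eef_pos: [0.5625, -0.0836, 0.01]
tcp_rot: [0.764, 0.645, 0.001, 0.003]
contact_force: [-1.4, -6.2, 3.1]
opening: 0.996
finger_force: 3.4
```

Run:
```python
from h import *
s=get_state();print(s['time'],s['eef_pos'],s['contact_force'],s['opening'],s['finger_force'])
c=cam('top');im=read_camera('top')[:,:,::-1];cv2.imwrite('pics/t2.png',im)
w=read_camera('wrist')[:,:,::-1];cv2.imwrite('pics/w2.png',w);np.save('w2.npy',np.r_[s['eef_pos'],s['tcp_rot']])
cv2.imwrite('pics/tw2.png',np.hstack([cv2.resize(im[140:290,220:400],(480,400),interpolation=2),cv2.resize(w,(320,200))[:, :].repeat(1,0) if 0 else cv2.copyMakeBorder(cv2.resize(w,(320,200)),0,200,0,0,0)]))
```

```text
5.15 [ 0.56252108 -0.08362598  0.01001503] [-1.44239216 -6.19951197  3.13281345] 0.996239642802628 3.3731951366644353
```

View pics/tw2.png

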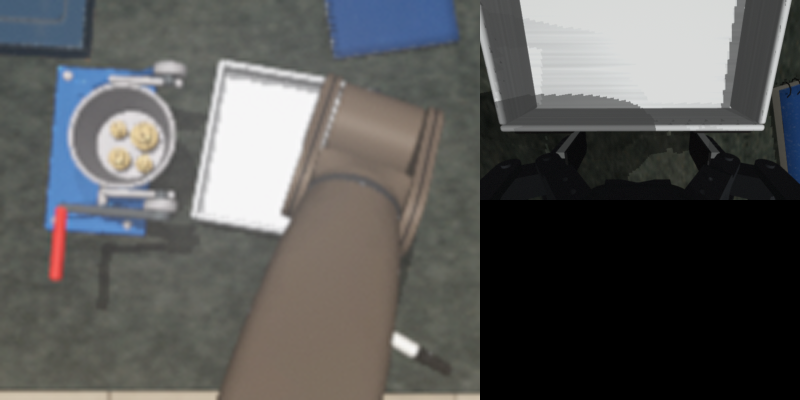

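The left part shows the tray's front rim at (220,62)–(192,217), still about 50 mm short of the stand. The right part shows the rear rim at (500,128)–(763,128), square to the fingers and in contact. Now I'll measure the remaining distance.

```bash
cat > m.py <<'E'
from h import *
O=np.array([575,117.2]);a=np.deg2rad(86.7);XS=np.array([np.cos(a),np.sin(a)]);YS=np.array([-XS[1],XS[0]])
def st(p): d=np.atleast_2d(p)-O;return np.c_[d@XS,d@YS]
def front(im,roi):
    """front rim line of tray from top view: leftmost bright px in each row"""
    x0,y0,x1,y1=roi;g=im[...,0:3].min(2).astype(float);pts=[]
    for v in range(y0,y1):
        r=g[v,x0:x1];i=np.argmax(r>115)
        if i>0: pts.append((x0+i-1+(115-r[i-1])/(r[i]-r[i-1]),v))
    p=st(ray(cam('top'),np.array(pts)+[0,0],.045)*1000)
    k,b=np.polyfit(p[:,1],p[:,0],1);r=p[:,0]-(k*p[:,1]+b);p=p[abs(r)<4]
    k,b=np.polyfit(p[:,1],p[:,0],1);return k,b,p[:,1].min(),p[:,1].max()
E
python3 - <<'E'
from m import *
im=cv2.imread('pics/t2.png')
print('front: slope,x at y0',front(im,(288,170,312,218)))
v=np.load('w2.npy');s={'eef_pos':v[:3],'tcp_rot':v[3:]};c=cam('wrist',s)
w=cv2.imread('pics/w2.png').min(2)
for u in(150,315,500): print(u,w[246:266,u].tolist())
print(st(v[:2]*1000))
for P in([[44,258],[566,258]],):
    q=ray(c,P,.045)*1000;print(q,st(q))
# base plate edges: blue in top0
t=cv2.imread('pics/top0.png');h=cv2.cvtColor(t,cv2.COLOR_BGR2HSV);b=big((h[...,0]>100)&(h[...,0]<125)&(h[...,1]>100),(225,155,300,240))
q=st(ray(cam('top'),b,.014)*1000);print(q.min(0),q.max(0))
E
```

```text
front: slope,x at y0 (np.float64(0.109052775179455), np.float64(-28.764077130862475), np.float64(-74.60218916648432), np.float64(62.56976196897406))
150 [72, 71, 73, 77, 86, 95, 103, 107, 110, 114, 115, 115, 114, 111, 106, 99, 74, 28, 14, 12]
315 [73, 71, 73, 80, 90, 100, 106, 109, 110, 112, 114, 112, 111, 108, 103, 89, 62, 30, 22, 22]
500 [81, 83, 99, 129, 161, 185, 192, 198, 206, 209, 210, 206, 200, 189, 172, 127, 50, 26, 28, 26]
[[-201.21130988    0.89787995]]
[[476.99319371 -48.00458322]
 [650.13608986 -77.9179296 ]] [[-170.57231016   88.33445195]
 [-190.46925239  -86.2432742 ]]
[ 37.77566358 -94.83838293] [146.68076923  98.03601598]
```

Emit:
{"api": "move_arm", "payload": {"moves": [[1,[0.005,0,0],[0,0,-0.011]],[1,[0.005,0,0],[0,0,-0.011]],[1,[0.005,0,0],[0,0,-0.011]],[1,[0.005,0,0],[0,0,-0.011]],[1,[0.005,0,0],[0,0,-0.011]],[1,[0.005,0,0],[0,0,-0.011]],[1,[0.005,0,0],[0,0,-0.011]],[1,[0.005,0,0],[0,0,-0.011]],[1,[0.005,0,0],[0,0,-0.011]],[1,[0.005,0,0],[0,0,-0.011]]]}}

```text
time: 6.08
eef_pos: [0.5686, -0.0347, 0.0094]
tcp_rot: [0.728, 0.685, 0.001, 0.003]
contact_force: [1.2, -7.1, 3.3]
opening: 1.001
finger_force: 3.2
```

```bash
cat > look.py <<'E'
from m import *
import sys
n=sys.argv[1]
s=get_state();print(s['time'],s['eef_pos'],s['contact_force'].round(1),st(s['eef_pos'][:2]*1000))
X=R.from_quat(s['tcp_rot']).as_matrix()[:,0];print('yaw',np.degrees(np.arctan2(X[1],X[0])))
im=read_camera('top')[:,:,::-1];cv2.imwrite(f'pics/t{n}.png',im)
w=read_camera('wrist')[:,:,::-1];cv2.imwrite(f'pics/w{n}.png',w);np.save(f'w{n}.npy',np.r_[s['eef_pos'],s['tcp_rot']])
c=cam('wrist',s);g=w.min(2).astype(int)
pts=[]
for u in range(80,540,10):
    col=g[236:285,u];d=col[2:]-col[:-2];pts.append((u,237+int(np.argmin(d))))
pts=np.array(pts);q=st(ray(c,pts,.045)*1000);k,b=np.polyfit(q[:,1],q[:,0],1);r=q[:,0]-k*q[:,1]-b;q=q[abs(r)<3]
k,b=np.polyfit(q[:,1],q[:,0],1);print('rear rim slope',k,'x at y0',b,len(q))
cv2.imwrite(f'pics/v{n}.png',np.hstack([cv2.resize(im[140:290,220:400],(480,400),interpolation=2),cv2.copyMakeBorder(cv2.resize(w,(320,200)),0,200,0,0,0)]))
E
python3 look.py 3
```

```text
6.0833 [ 0.56860533 -0.03473009  0.00935357] [ 1.2 -7.1  3.3] [[-152.04626528   -2.36163732]]
yaw 86.5264771804317
rear rim slope 0.0017790980051578496 x at y0 -132.98250330723087 46
```

View pics/v3.png

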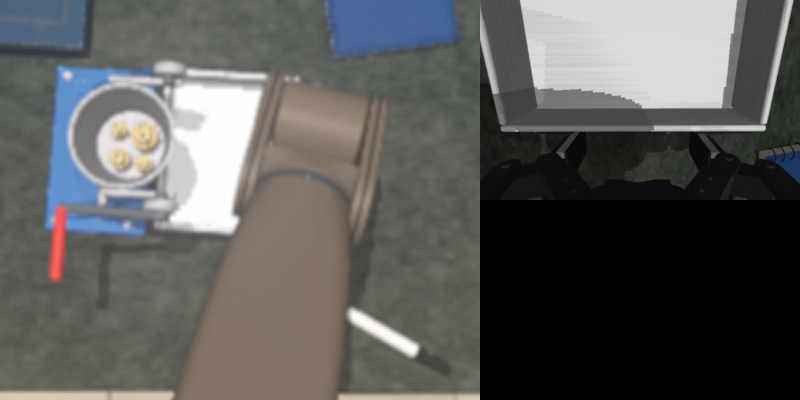

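The left part shows the tray now parallel to the stand and about 13 mm short. The right part shows the rear rim square to the fingers. I'll check the sideways offset before closing in.

```bash
cat > lat.py <<'E'
from m import *
import sys
n=sys.argv[1];us=range(int(sys.argv[2]),int(sys.argv[3]))
im=cv2.imread(f'pics/t{n}.png').min(2).astype(int)
A=[];B=[]
for u in us:
    c=im[155:240,u];d=np.diff(cv2.GaussianBlur(c.astype(np.float32)[:,None],(1,3),0)[:,0])
    A.append((u,155.5+np.argmax(d[:20])));B.append((u,155.5+60+np.argmin(d[60:])))
for P in(A,B):
    q=st(ray(cam('top'),P,.045)*1000);print('side y med',np.median(q[:,1]),q[:,1].round(1).tolist()[::3],'x',q[0,0].round(),q[-1,0].round())
v=np.load(f'w{n}.npy');s={'eef_pos':v[:3],'tcp_rot':v[3:]};c=cam('wrist',s);g=cv2.imread(f'pics/w{n}.png').min(2).astype(int)
for row in(200,225,250):
    r=g[row];d=np.diff(cv2.GaussianBlur(r.astype(np.float32)[None],(3,1),0)[0])
    l=np.argmax(d[:120]);e=520+np.argmin(d[520:620]);print(row,l,e,st(ray(c,[[l+.5,row],[e+.5,row]],.045)*1000).round(1).tolist())
E
python3 lat.py 3 292 308
```

```text
side y med -93.7799256328511 [-93.1, -93.7, -94.2, -94.8, -92.3, -92.9] x -14.0 -59.0
side y med 89.7206895392986 [90.6, 90.0, 89.4, 88.9, 91.3, 87.7] x -27.0 -71.0
200 27 583 [[-110.8, 88.1], [-111.6, -89.2]]
225 32 578 [[-119.2, 88.4], [-120.1, -89.3]]
250 44 569 [[-128.0, 86.4], [-128.9, -88.1]]
```

Emit:
{"api": "move_arm", "payload": {"moves": [[1,[0.0015,-0.0002,0],[0,0,0]],[1,[0.0015,-0.0002,0],[0,0,0]],[1,[0.0015,-0.0002,0],[0,0,0]],[1,[0.0015,-0.0002,0],[0,0,0]],[1,[0.0015,-0.0002,0],[0,0,0]],[1,[0.0015,-0.0002,0],[0,0,0]],[1,[0.0015,-0.0002,0],[0,0,0]],[1,[0.001,-0.0002,0],[0,0,0]],[1,[0.001,-0.0002,0],[0,0,0]],[1,[0,0,0],[0,0,0]]]}}

```text
time: 7.02
eef_pos: [0.5668, -0.0222, 0.0088]
tcp_rot: [0.728, 0.685, 0.001, 0.002]
contact_force: [0.8, -6.6, 4.0]
opening: 0.995
finger_force: 3.1
```

```bash
python3 look.py 4; python3 lat.py 4 290 302
```

```text
7.0167 [ 0.56680532 -0.02218158  0.00877871] [ 0.8 -6.6  4. ] [[-139.62217676    0.15772185]]
yaw 86.52437524706382
rear rim slope 0.0024711100318771037 x at y0 -120.52172314273979 46
side y med -91.65420806971184 [-92.7, -93.3, -90.8, -91.4] x -8.0 -41.0
side y med 92.11191345755022 [90.9, 90.4, 92.8, 92.2] x -21.0 -54.0
200 27 586 [[-98.3, 90.2], [-99.0, -87.1]]
225 33 581 [[-106.7, 90.2], [-107.4, -87.2]]
250 43 571 [[-115.4, 88.9], [-116.2, -85.7]]
```

Emit:
{"api": "move_arm", "payload": {"moves": [[1,[0.001,0,0],[0,0,0]],[1,[0.001,0,0],[0,0,0]],[1,[0.001,0,0],[0,0,0]],[1,[0.001,0,0],[0,0,0]],[1,[0,0,0],[0,0,0]],[1,[0,0,0],[0,0,0]],[1,[0,0,0],[0,0,0]],[1,[0,0,0],[0,0,0]],[1,[0,0,0],[0,0,0]],[1,[0,0,0],[0,0,0]]]}}

```text
time: 7.95
eef_pos: [0.5676, -0.0203, 0.0088]
tcp_rot: [0.727, 0.687, -0.0, 0.004]
contact_force: [2.4, -13.2, 2.1]
opening: 1.001
finger_force: 6.3
```

```bash
python3 look.py 5
```

```text
7.95 [ 0.56762543 -0.02031131  0.00881978] [  2.4 -13.2   2.1] [[-137.7077962    -0.55335914]]
yaw 86.73019854742904
rear rim slope -0.002646952450836273 x at y0 -118.61136761518881 46
```

Emit:
{"api": "move_arm", "payload": {"moves": [[1,[0.001,0,0],[0,0,0]],[1,[0.001,0,0],[0,0,0]],[1,[0.001,0,0],[0,0,0]],[1,[0.001,0,0],[0,0,0]],[1,[0,0,0],[0,0,0]],[1,[0,0,0],[0,0,0]],[1,[0,0,0],[0,0,0]],[1,[0,0,0],[0,0,0]],[1,[0,0,0],[0,0,0]],[1,[0,0,0],[0,0,0]]]}}

```text
time: 8.88
eef_pos: [0.5682, -0.0201, 0.009]
tcp_rot: [0.726, 0.688, -0.002, 0.006]
contact_force: [1.7, -24.7, 1.1]
opening: 0.997
finger_force: 12.4
```

```bash
python3 look.py 6;python3 lat.py 6 290 302
```

```text
8.8833 [ 0.56819737 -0.02006317  0.00897761] [  1.7 -24.7   1.1] [[-137.42714536   -1.1100738 ]]
yaw 86.866559526419
rear rim slope -0.006379323426939611 x at y0 -118.36130187274254 46
side y med -92.24780494242253 [-92.7, -93.3, -90.8, -91.4] x -8.0 -41.0
side y med 90.85379497897509 [90.9, 90.4, 92.8, 92.2] x -21.0 -54.0
200 26 586 [[-96.1, 89.2], [-95.9, -88.0]]
225 32 581 [[-104.5, 89.2], [-104.3, -88.2]]
250 39 571 [[-113.2, 88.9], [-113.1, -86.9]]
```

The tray is stopped firmly against the base (24.7 N), square and within about 1 mm of centre. Next I retreat, rise, and turn the tool for the crank.

Emit:
{"api": "move_arm", "payload": {"moves": [[1,[-0.008,0,0],[0,0,0]],[1,[-0.02,0,0],[0,0,0]],[1,[-0.02,0,0],[0,0,0]],[1,[0,0,-0.037],[0,0,0]],[1,[0,0,-0.037],[0,0,0]],[1,[0,0,-0.037],[0,0,0]],[1,[0,0,-0.037],[0,0,0]],[1,[0,0,-0.037],[0,0,0]],[1,[0,0,-0.037],[0,0,0]],[1,[0,0,-0.037],[0,0,0]]]}}

```text
time: 9.82
eef_pos: [0.5618, -0.0596, 0.2673]
tcp_rot: [0.728, 0.686, 0.0, -0.002]
contact_force: [0.6, -0.9, 0.3]
opening: 0.998
finger_force: 0.0
```

Emit:
{"api": "move_arm", "payload": {"moves": [[1,[0,0,0],[0,0,-0.12]],[1,[0,0,0],[0,0,-0.12]],[1,[0,0,0],[0,0,-0.12]],[1,[0,0,0],[0,0,-0.12]],[1,[0,0,0],[0,0,-0.12]],[1,[0,0,0],[0,0,-0.12]],[1,[0,0,0],[0,0,-0.12]],[1,[0,0,0],[0,0,-0.12]],[1,[0,0,0],[0,0,-0.12]],[1,[0,0,0],[0,0,-0.12]]]}}

```text
time: 10.65
eef_pos: [0.5621, -0.0596, 0.2653]
tcp_rot: [0.211, 0.978, 0.001, -0.002]
contact_force: [-0.4, -0.3, 0.4]
opening: 0.998
finger_force: 0.0
```

Emit:
{"api": "move_arm", "payload": {"moves": [[1,[0,0,0],[0,0,-0.12]],[1,[0,0,0],[0,0,-0.12]],[1,[0,0,0],[0,0,-0.12]],[1,[0,0,0],[0,0,0]],[1,[0,0,0],[0,0,0]],[1,[0,0,0],[0,0,0]],[1,[0,0,0],[0,0,0]],[1,[0,0,0],[0,0,0]],[1,[0,0,0],[0,0,0]],[1,[0,0,0],[0,0,0]]]}}

```text
time: 11.48
eef_pos: [0.5629, -0.0609, 0.2663]
tcp_rot: [0.036, 0.999, 0.0, -0.0]
contact_force: [-0.2, 0.6, 0.0]
opening: 1.0
finger_force: 0.0
```

```bash
cat > p.py <<'E'
from m import *
s=get_state();X=R.from_quat(s['tcp_rot']).as_matrix()
print(s['time'],s['eef_pos'].round(4),st(s['eef_pos'][:2]*1000).round(1),'yaw',np.degrees(np.arctan2(X[1,0],X[0,0])).round(2),'z',X[:,2].round(3),s['contact_force'].round(1),s['opening'],s['qpos'].round(2))
E
python3 p.py
python3 - <<'E'
from m import *
im=read_camera('top')[:,:,::-1];cv2.imwrite('pics/t7.png',im)
cv2.imwrite('pics/t7c.png',cv2.resize(im[140:290,220:400],None,fx=4,fy=4,interpolation=2))
E
```

```text
11.4833 [ 0.5629 -0.0609  0.2663] [[-178.5    1.8]] yaw 175.91 z [-0.  0. -1.] [-0.2  0.6  0. ] 1.0004114219743625 [-0.29  0.02  1.81  0.    1.31 -1.79]
```

View pics/t7c.png

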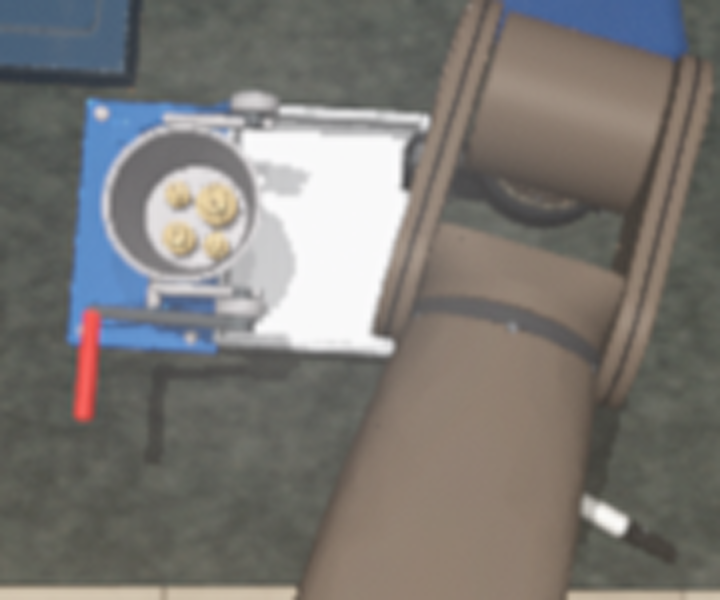

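The top view shows the tray's front edge meeting the plate at (215,345), with its sides in line with the plate's. The pot and weights are undisturbed, and the crank bar runs from (90,312) to (82,418). Now I move to above the crank.

Emit:
{"api": "move_arm", "payload": {"moves": [[1,[0,0,0],[0,0,-0.014]],[1,[0.0145,0.034,0],[0,0,0]],[1,[0.0145,0.034,0],[0,0,0]],[1,[0.0145,0.034,0],[0,0,0]],[1,[0.0145,0.034,0],[0,0,0]],[1,[0.0145,0.034,0],[0,0,0]],[1,[0.0145,0.034,0],[0,0,0]],[1,[0.0145,0.034,0],[0,0,0]],[1,[0.0145,0.034,0],[0,0,0]],[1,[0,0,0.02],[0,0,0]]]}}

```text
time: 12.37
eef_pos: [0.4626, 0.2228, 0.2509]
tcp_rot: [0.025, 1.0, 0.003, 0.004]
contact_force: [0.6, -0.9, 0.5]
opening: 1.0
finger_force: 0.0
```

Emit:
{"api": "move_arm", "payload": {"moves": [[1,[0,0,0.02],[0,0,0]],[1,[0,0,0],[0,0,0]],[1,[0,0,0],[0,0,0]],[1,[0,0,0],[0,0,0]],[1,[0,0,0],[0,0,0]],[1,[0,0,0],[0,0,0]],[1,[0,0,0],[0,0,0]],[1,[0,0,0],[0,0,0]],[1,[0,0,0],[0,0,0]],[1,[0,0,0],[0,0,0]]]}}

```text
time: 13.2
eef_pos: [0.4626, 0.2172, 0.2265]
tcp_rot: [0.028, 1.0, 0.0, 0.0]
contact_force: [0.4, 0.6, 0.7]
opening: 0.993
finger_force: 0.0
```

```bash
python3 p.py
python3 - <<'E'
from m import *
s=get_state();w=read_camera('wrist')[:,:,::-1];cv2.imwrite('pics/w8.png',w)
h=cv2.cvtColor(w,cv2.COLOR_BGR2HSV);r=((h[...,0]<8)|(h[...,0]>172))&(h[...,1]>120)&(h[...,2]>50)
k=big(r);print(k.min(0),k.max(0));q=ray(cam('wrist',s),k,.186)*1000
rr=cv2.minAreaRect(st(q).astype(np.float32));print(rr)
E
```

```text
13.2 [0.4626 0.2172 0.2265] [[ 93.3 117.9]] yaw 176.73 z [ 0.  0. -1.] [0.4 0.6 0.7] 0.9934924526926707 [ 0.24 -0.08  1.98 -0.    1.24 -1.27]
[542 226] [606 295]
((243.32754516601562, 99.32948303222656), (35.891231536865234, 44.63028335571289), 11.405290603637695)
```

View pics/w8.png

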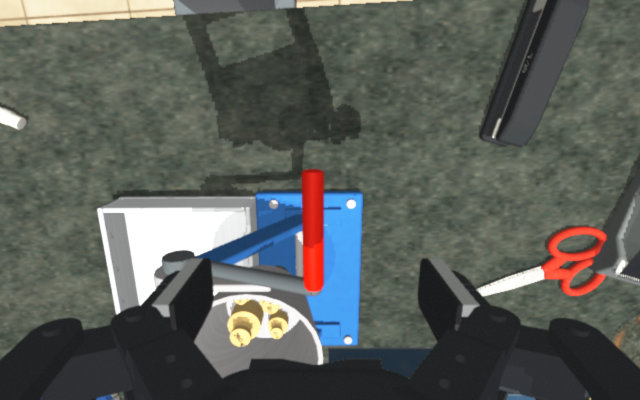

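The wrist view shows the red bar at (303–324, 170–290), centred between the fingers. The tray sits flush with the plate, its front meeting the plate at about x=257. Descend and close.

Emit:
{"api": "move_arm", "payload": {"moves": [[1,[0,0,0.02],[0,0,0]],[1,[0,0,0.02],[0,0,0]],[1,[0,0,0.015],[0,0,0]],[1,[0,0,0.006],[0,0,0]],[1,[0,0,0],[0,0,0]],[0.3,[0,0,0],[0,0,0]],[0.3,[0,0,0],[0,0,0]],[0.1,[0,0,0],[0,0,0]],[0,[0,0,0],[0,0,0]],[0,[0,0,0],[0,0,0]]], "grip_force": 50}}

```text
time: 14.08
eef_pos: [0.463, 0.2174, 0.1661]
tcp_rot: [0.028, 1.0, 0.0, 0.001]
contact_force: [1.1, 0.2, 0.1]
opening: 0.299
finger_force: 0.0
```

Emit:
{"api": "move_arm", "payload": {"moves": [[0,[0,0,0],[0,0,0]],[0,[0,0,0],[0,0,0]],[0,[0,0,0],[0,0,0]],[0,[0,0,0],[0,0,0]],[0,[0,0,0],[0,0,0]],[0,[0,0,0],[0,0,0]],[0,[0,0,0],[0,0,0]],[0,[0,0,0],[0,0,0]],[0,[0,0,0],[0,0,0]],[0,[0,0,0],[0,0,0]]]}}

```text
time: 14.92
eef_pos: [0.4627, 0.2158, 0.166]
tcp_rot: [0.028, 1.0, -0.002, 0.0]
contact_force: [-0.9, -6.3, 3.1]
opening: 0.123
finger_force: 48.7
```

```bash
python3 p.py
python3 - <<'E'
import numpy as np
q=np.linspace(0,2.4,31);x=.1*np.sin(1.2-q);z=.15+.1*np.cos(1.2-q)
print(np.c_[q[1:],np.diff(x),-np.diff(z)].round(4).tolist())
E
```

```text
14.9167 [0.4627 0.2158 0.166 ] [[ 91.9 117.8]] yaw 176.8 z [-0.    -0.004 -1.   ] [-0.9 -6.3  3.1] 0.12259672990760197 [ 0.24 -0.01  2.03 -0.    1.12 -1.27]
[[0.08, -0.0032, -0.0073], [0.16, -0.0038, -0.0071], [0.24, -0.0043, -0.0067], [0.32, -0.0048, -0.0064], [0.4, -0.0053, -0.006], [0.48, -0.0058, -0.0055], [0.56, -0.0062, -0.005], [0.64, -0.0066, -0.0045], [0.72, -0.0069, -0.004], [0.8, -0.0072, -0.0034], [0.88, -0.0075, -0.0028], [0.96, -0.0077, -0.0022], [1.04, -0.0078, -0.0016], [1.12, -0.0079, -0.001], [1.2, -0.008, -0.0003], [1.28, -0.008, 0.0003], [1.36, -0.0079, 0.001], [1.44, -0.0078, 0.0016], [1.52, -0.0077, 0.0022], [1.6, -0.0075, 0.0028], [1.68, -0.0072, 0.0034], [1.76, -0.0069, 0.004], [1.84, -0.0066, 0.0045], [1.92, -0.0062, 0.005], [2.0, -0.0058, 0.0055], [2.08, -0.0053, 0.006], [2.16, -0.0048, 0.0064], [2.24, -0.0043, 0.0067], [2.32, -0.0038, 0.0071], [2.4, -0.0032, 0.0073]]
```

Gripped. I'll swing the first third along the arc.

Emit:
{"api": "move_arm", "payload": {"moves": [[0,[0,-0.0016,-0.0037],[0,0,0]],[0,[0,-0.0016,-0.0037],[0,0,0]],[0,[0,-0.0038,-0.0071],[0,0,0]],[0,[0,-0.0043,-0.0067],[0,0,0]],[0,[0,-0.0048,-0.0064],[0,0,0]],[0,[0,-0.0053,-0.006],[0,0,0]],[0,[0,-0.0058,-0.0055],[0,0,0]],[0,[0,-0.0062,-0.005],[0,0,0]],[0,[0,-0.0066,-0.0045],[0,0,0]],[0,[0,-0.0069,-0.004],[0,0,0]]]}}

```text
time: 15.75
eef_pos: [0.4605, 0.1739, 0.2191]
tcp_rot: [0.029, 1.0, 0.005, 0.001]
contact_force: [2.1, 10.0, -1.3]
opening: 0.121
finger_force: 48.6
```

```bash
python3 p.py; python3 -c "
import numpy as np
print(.1*np.sin(1.2-.72),.15+.1*np.cos(1.2-.72)-.0195)"
```

```text
15.75 [0.4605 0.1739 0.2191] [[ 50.  117.5]] yaw 176.69 z [ 0.003  0.011 -1.   ] [ 2.1 10.  -1.3] 0.12126331837287531 [ 0.15 -0.12  2.03  0.01  1.22 -1.37]
0.046177917554148296 0.21919949227792843
```

Emit:
{"api": "move_arm", "payload": {"moves": [[0,[0,-0.0072,-0.0034],[0,0,0]],[0,[0,-0.0075,-0.0028],[0,0,0]],[0,[0,-0.0077,-0.0022],[0,0,0]],[0,[0,-0.0078,-0.0016],[0,0,0]],[0,[0,-0.0079,-0.001],[0,0,0]],[0,[0,-0.008,-0.0003],[0,0,0]],[0,[0,-0.008,0.0003],[0,0,0]],[0,[0,-0.0079,0.001],[0,0,0]],[0,[0,-0.0078,0.0016],[0,0,0]],[0,[0,-0.0077,0.0022],[0,0,0]]]}}

```text
time: 16.58
eef_pos: [0.4567, 0.0956, 0.2289]
tcp_rot: [0.028, 1.0, 0.004, 0.002]
contact_force: [-3.4, 6.4, 12.8]
opening: 0.115
finger_force: 53.2
```

Emit:
{"api": "move_arm", "payload": {"moves": [[0,[0,-0.0038,0.0014],[0,0,0]],[0,[0,-0.0037,0.0014],[0,0,0]],[0,[0,-0.0036,0.0017],[0,0,0]],[0,[0,-0.0036,0.0017],[0,0,0]],[0,[0,-0.0035,0.002],[0,0,0]],[0,[0,-0.0034,0.002],[0,0,0]],[0,[0,-0.0033,0.0022],[0,0,0]],[0,[0,-0.0033,0.0023],[0,0,0]],[0,[0,-0.0031,0.0025],[0,0,0]],[0,[0,-0.0031,0.0025],[0,0,0]]]}}

```text
time: 17.42
eef_pos: [0.4548, 0.0599, 0.2082]
tcp_rot: [0.029, 1.0, 0.002, 0.002]
contact_force: [-3.4, 3.8, 11.1]
opening: 0.119
finger_force: 55.7
```

```bash
python3 p.py; python3 -c "
import numpy as np
print(.1*np.sin(1.2-1.92),.15+.1*np.cos(1.2-1.92)-.0195)"
```

```text
17.4167 [0.4548 0.0599 0.2082] [[-64.1 116.7]] yaw 176.72 z [ 0.004  0.004 -1.   ] [-3.4  3.8 11.1] 0.11859419021400021 [-0.09 -0.19  2.11  0.    1.21 -1.61]
-0.06593846719714731 0.2056805729140895
```

Emit:
{"api": "move_arm", "payload": {"moves": [[0,[0,-0.0029,0.0027],[0,0,0]],[0,[0,-0.0029,0.0028],[0,0,0]],[0,[0,-0.0027,0.003],[0,0,0]],[0,[0,-0.0026,0.003],[0,0,0]],[0,[0,-0.0024,0.0032],[0,0,0]],[0,[0,-0.0024,0.0032],[0,0,0]],[0,[0,-0.0022,0.0033],[0,0,0]],[0,[0,-0.0021,0.0034],[0,0,0]],[0,[0,-0.0019,0.0035],[0,0,0]],[0,[0,-0.0019,0.0036],[0,0,0]]]}}

```text
time: 18.25
eef_pos: [0.4535, 0.0349, 0.1756]
tcp_rot: [0.029, 1.0, 0.0, 0.002]
contact_force: [-0.1, -0.7, 4.7]
opening: 0.117
finger_force: 58.5
```

Emit:
{"api": "move_arm", "payload": {"moves": [[0,[0,-0.0016,0.0037],[0,0,0]],[0,[0,-0.0016,0.0037],[0,0,0]],[0,[0,-0.0005,0.0015],[0,0,0]],[0,[0,-0.0005,0.0015],[0,0,0]],[0,[0,0,0],[0,0,0]],[0,[0,0,0],[0,0,0]],[0,[0,0,0],[0,0,0]],[0,[0,0,0],[0,0,0]],[0,[0,0,0],[0,0,0]],[0,[0,0,0],[0,0,0]]]}}

```text
time: 19.08
eef_pos: [0.4533, 0.0299, 0.1641]
tcp_rot: [0.028, 1.0, -0.001, 0.002]
contact_force: [0.7, -4.2, 4.8]
opening: 0.117
finger_force: 59.4
```

```bash
python3 p.py
python3 - <<'E'
from m import *
w=read_camera('wrist')[:,:,::-1];im=read_camera('top')[:,:,::-1];sc=read_camera('scene')[:,:,::-1]
cv2.imwrite('pics/v9.png',np.vstack([np.hstack([cv2.resize(im[130:260,225:395],(400,300),interpolation=2),cv2.resize(sc[130:280,230:430],(400,300),interpolation=2)]),cv2.copyMakeBorder(cv2.resize(w,(480,300)),0,0,0,320,0)]))
E
```

```text
19.0833 [0.4533 0.0299 0.1641] [[-94.2 116.5]] yaw 176.75 z [ 0.003 -0.002 -1.   ] [ 0.7 -4.2  4.8] 0.11716746764141002 [-0.16 -0.15  2.16 -0.    1.12 -1.67]
```

View pics/v9.png

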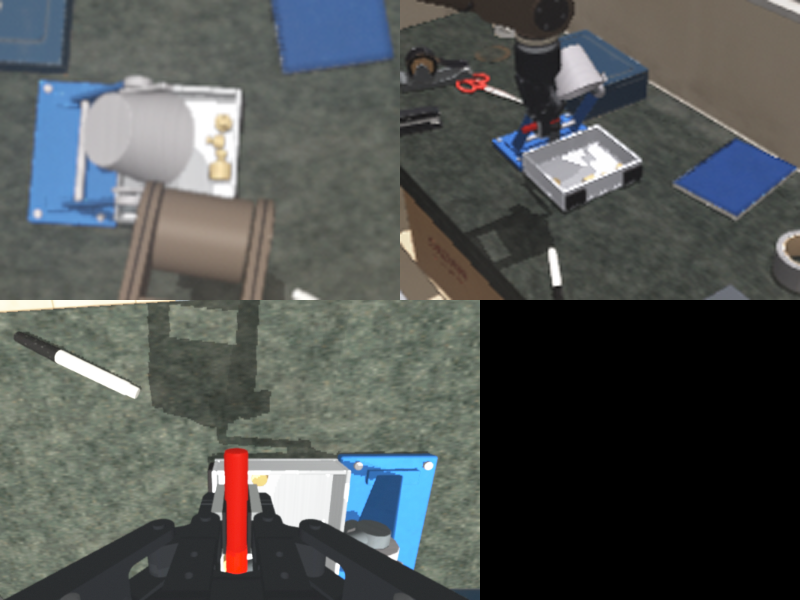

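The pot is at its end stop, and the weights lie in the tray: in the top view at about (222,122), (212,145) and (220,170), and one by the near wall in the wrist view at (260,480). Now I swing it back.

Emit:
{"api": "move_arm", "payload": {"moves": [[0,[0,0.001,-0.003],[0,0,0]],[0,[0,0.0016,-0.0037],[0,0,0]],[0,[0,0.0016,-0.0037],[0,0,0]],[0,[0,0.0038,-0.0071],[0,0,0]],[0,[0,0.0043,-0.0067],[0,0,0]],[0,[0,0.0048,-0.0064],[0,0,0]],[0,[0,0.0053,-0.006],[0,0,0]],[0,[0,0.0058,-0.0055],[0,0,0]],[0,[0,0.0062,-0.005],[0,0,0]],[0,[0,0.0066,-0.0045],[0,0,0]]]}}

```text
time: 20.07
eef_pos: [0.4552, 0.0693, 0.2151]
tcp_rot: [0.028, 1.0, -0.003, 0.001]
contact_force: [0.5, -7.1, 4.7]
opening: 0.122
finger_force: 54.8
```

Emit:
{"api": "move_arm", "payload": {"moves": [[0,[0,0.0069,-0.004],[0,0,0]],[0,[0,0.0072,-0.0034],[0,0,0]],[0,[0,0.0075,-0.0028],[0,0,0]],[0,[0,0.0077,-0.0022],[0,0,0]],[0,[0,0.0078,-0.0016],[0,0,0]],[0,[0,0.0079,-0.001],[0,0,0]],[0,[0,0.008,-0.0003],[0,0,0]],[0,[0,0.008,0.0003],[0,0,0]],[0,[0,0.0079,0.001],[0,0,0]],[0,[0,0.0078,0.0016],[0,0,0]]]}}

```text
time: 20.9
eef_pos: [0.4593, 0.1479, 0.2269]
tcp_rot: [0.028, 1.0, -0.001, 0.001]
contact_force: [3.8, -3.8, 3.3]
opening: 0.118
finger_force: 55.8
```

Emit:
{"api": "move_arm", "payload": {"moves": [[0,[0,0.0077,0.0022],[0,0,0]],[0,[0,0.0075,0.0028],[0,0,0]],[0,[0,0.0072,0.0034],[0,0,0]],[0,[0,0.0069,0.004],[0,0,0]],[0,[0,0.0066,0.0045],[0,0,0]],[0,[0,0.0062,0.005],[0,0,0]],[0,[0,0.0058,0.0055],[0,0,0]],[0,[0,0.0053,0.006],[0,0,0]],[0,[0,0.0048,0.0064],[0,0,0]],[0,[0,0,0],[0,0,0]]]}}

```text
time: 21.73
eef_pos: [0.4618, 0.207, 0.1847]
tcp_rot: [0.028, 1.0, 0.001, -0.0]
contact_force: [5.9, -0.6, -1.3]
opening: 0.119
finger_force: 53.8
```

```bash
python3 p.py; python3 -c "
import numpy as np
q=.24
print(.1*np.sin(1.2-q),.15+.1*np.cos(1.2-q)-.0195)"
```

```text
21.7333 [0.4618 0.207  0.1847] [[ 83.2 118.2]] yaw 176.76 z [-0.     0.001 -1.   ] [ 5.9 -0.6 -1.3] 0.11858193664383315 [ 0.22 -0.05  2.03  0.    1.16 -1.29]
0.08191915683009983 0.1878519986072457
```

Emit:
{"api": "move_arm", "payload": {"moves": [[0,[0,0.0022,0.0034],[0,0,0]],[0,[0,0.0022,0.0034],[0,0,0]],[0,[0,0.0019,0.0035],[0,0,0]],[0,[0,0.0019,0.0035],[0,0,0]],[0,[0,0.0016,0.0037],[0,0,0]],[0,[0,0.0016,0.0037],[0,0,0]],[0,[0,0.0005,0.001],[0,0,0]],[0,[0,0.0005,0.001],[0,0,0]],[0,[0,0,0],[0,0,0]],[0,[0,0,0],[0,0,0]]]}}

```text
time: 22.57
eef_pos: [0.4624, 0.216, 0.1682]
tcp_rot: [0.028, 1.0, -0.004, -0.001]
contact_force: [-11.3, -15.8, 27.6]
opening: 0.115
finger_force: 55.2
```

```bash
python3 p.py
```

```text
22.5667 [0.4624 0.216  0.1682] [[ 92.1 118.1]] yaw 176.82 z [-0.003 -0.007 -1.   ] [-11.3 -15.8  27.6] 0.1152333386741941 [ 0.24 -0.01  2.03 -0.01  1.13 -1.27]
```

Seated against the rest (27 N). Release, rise, move aside.

Emit:
{"api": "move_arm", "payload": {"moves": [[0.3,[0,0,-0.0015],[0,0,0]],[1,[0,0,0],[0,0,0]],[1,[0,0,0],[0,0,0]],[1,[0,0,0],[0,0,0]],[1,[0,0,0],[0,0,0]],[1,[0,0,0],[0,0,0]],[1,[0,0,0],[0,0,0]],[1,[0,0,0],[0,0,0]],[1,[0,0,-0.01],[0,0,0]],[1,[0,0,-0.02],[0,0,0]]]}}

```text
time: 23.4
eef_pos: [0.4608, 0.2179, 0.1928]
tcp_rot: [0.028, 1.0, -0.001, -0.003]
contact_force: [0.5, -0.3, 0.1]
opening: 1.001
finger_force: 0.0
```

Emit:
{"api": "move_arm", "payload": {"moves": [[1,[0,0,-0.03],[0,0,0]],[1,[0,0,-0.03],[0,0,0]],[1,[0,0,-0.03],[0,0,0]],[1,[0,0.03,0],[0,0,0]],[1,[0,0.035,0],[0,0,0]],[1,[0,0.035,0],[0,0,0]],[1,[0,0.035,0],[0,0,0]],[1,[0,0.035,0],[0,0,0]],[1,[0,0.035,0],[0,0,0]],[1,[0,0,0],[0,0,0]]]}}

```text
time: 24.23
eef_pos: [0.4736, 0.4279, 0.2849]
tcp_rot: [0.026, 1.0, 0.001, -0.0]
contact_force: [-1.0, -0.7, -0.2]
opening: 1.001
finger_force: 0.0
```

```bash
python3 p.py
python3 - <<'E'
from m import *
im=read_camera('top')[:,:,::-1];sc=read_camera('scene')[:,:,::-1];cv2.imwrite('pics/t10.png',im)
cv2.imwrite('pics/v10.png',np.vstack([np.hstack([cv2.resize(im[130:260,225:395],(400,300),interpolation=2),cv2.resize(sc[130:280,230:430],(400,300),interpolation=2)]),cv2.copyMakeBorder(cv2.resize(im,(480,300)),0,0,0,320,0)]))
t=cv2.imread('pics/top0.png');h0=cv2.cvtColor(t,cv2.COLOR_BGR2HSV);h1=cv2.cvtColor(im,cv2.COLOR_BGR2HSV)
for h in(h0,h1):
    r=((h[...,0]<8)|(h[...,0]>172))&(h[...,1]>120);k=big(r,(230,210,255,250));print(cv2.minAreaRect(st(ray(cam('top'),k,.186)*1000).astype(np.float32)))
m=(h1[...,0]>12)&(h1[...,0]<30)&(h1[...,1]>60);m[:150]=0;m[240:]=0;m[:,:262]=0;m[:,340:]=0
n,_,S,C=cv2.connectedComponentsWithStats(m.astype(np.uint8));print([(S[i,4],st(ray(cam('top'),C[i],.02)*1000).round(0).tolist()) for i in range(1,n)])
E
```

```text
24.2333 [0.4736 0.4279 0.2849] [[304.3 119.1]] yaw 176.98 z [-0.     0.003 -1.   ] [-1.  -0.7 -0.2] 1.0012051442573935 [ 0.58  0.17  1.62  0.    1.35 -0.94]
((93.57410430908203, 117.35192108154297), (14.123454093933105, 68.29933166503906), 0.15260089933872223)
((93.76327514648438, 117.35444641113281), (13.65163516998291, 68.25022888183594), 0.5196657180786133)
[(np.int32(35), [[-100.0, -49.0]]), (np.int32(99), [[-99.0, 2.0]]), (np.int32(19), [[-66.0, 74.0]])]
```

View pics/v10.png

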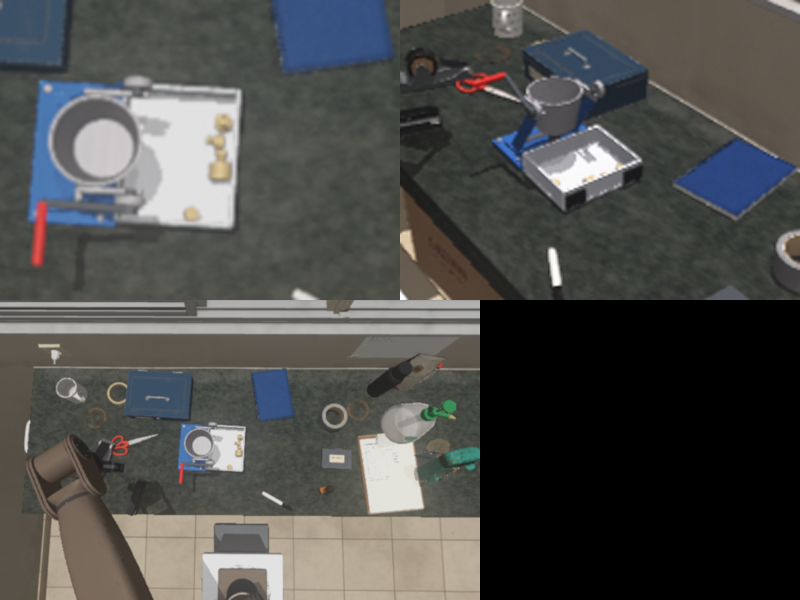

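The pot is upright and empty, and the crank is back where it started. The tray holds brass pieces at (222,122), (215,145) plus (220,168), and (190,213). The other things are unmoved. One last check of the tray's pose.

Run:
```python
from m import *
im=cv2.imread('pics/t10.png').min(2).astype(np.float32);c=cam('top')
P=[(float(300+np.argmin(np.diff(im[v,300:345])))+.5,v) for v in range(172,222,2)]
q=st(ray(c,P,.045)*1000);k,b=np.polyfit(q[:,1],q[:,0],1);print('rear slope,x',k,b)
for lo,hi,f in((155,175,np.argmax),(217,237,np.argmin)):
    P=[(u,lo+.5+float(f(np.diff(im[lo:hi,u])))) for u in range(294,324,2)]
    q=st(ray(c,P,.045)*1000);k,b=np.polyfit(q[:,0],q[:,1],1);print('side slope,y',k,np.median(q[:,1]))
```

```text
rear slope,x -0.002505758968563782 -121.03873368943746
side slope,y 0.013163442550483052 -91.87482574985683
side slope,y -0.004068090432100995 91.19875612727665
```

The tray is square and centred, with its rear at -121 mm against the nominal -120. Handing in.

```bash
python3 -c "
from plant import *
print(sign_off())"
```

```text
the job is handed in; nothing more can be done
None
```

The job is handed in: the tray is square and centred against the stand's base, all four weights appear to be in it, and the pot is empty and back upright; the other things looked undisturbed.

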